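Feed a wood strip under the leaf spring of a sanding jig and lock it

ROBOT

A 7-joint arm with a two-finger parallel gripper is mounted at the origin on the work surface. World frame = base frame: x ahead of the robot, y to its left, z up, the work surface at z = 0. Lengths are in mm, angles in rad, forces in N, time in s.
With the tool pointing down it reaches from about 425 to 800 mm from the base axis. Payload 8.3 kg.
Tool frame: the origin (TCP) lies at the very end of the fingers, on their centre line; the grasp point (between the pads) lies 19 mm behind it; z points along the fingers, y is the direction in which the jaws open and shut (so a half turn about z gives the same grasp; the last joint's range is limited). The gripper opens to 85 mm and grips with 20 to 120 N. Pads are 22 mm wide; open, the fingers measure 114 mm over their backs; the gripper's body (76 mm by 85 mm) begins 54 mm behind the grasp point. The pads swing forward as they close: fully open they stand 13 mm farther back than shut.
Start: joints at [-1.405, 0.383, 0.016, 1.37, -0.006, 1.388, -0.046], TCP at [141.704, 608.706, 231.279] pointing down, gripper open.
Joint ranges: [-2.95, 2.95], [-0.25, 2.06], [-1.52, 1.56], [0.18, 2.33], [-1.44, 4.58], [0.02, 2.06], [-3.01, 3.01]. Speed limits (rad/s): [2.39, 2.39, 3.01, 3.01, 3.14, 3.14, 3.14].

INTERFACE

Orientations are given as a unit quaternion [x, y, z, w].
In Python, from cell import ctrl gives the robot as it stands.
- The arm moves only by the shell command python3 -m crank 'ROWS' [FORCE]. ROWS is JSON, a list of rows, each a list of 3 entries, a list of its own where there are three numbers: the finger opening in mm, from 0 to 85.4, then the shift along the tool's x, y, z in mm, then the turn about the tool's z in rad. A call has 1 to 20 rows; each row shifts and turns the commanded pose from where the row before left it, along the tool's axes as they then stand; what a row does not reach is not made up. A row lasts 1/8 s, in which the tool goes at most 62.5 mm and 10.7 degrees, less where a joint would pass 70% of its speed; a pose out of reach is approached as far as the arm can. A call is refused whole if a number of a shift passes 62.5 or a number of a turn 0.188, either way. A call with a gripper value outside its range is refused whole. The fingers move at their own pace and stop on an object; FORCE is the grip in N (left out, the last holds). Time passes only in rows, so rows that do not move let the fingers close. It gives the time, the measured TCP pose, the force and the opening at its end, in the units of the state.
- ctrl.state(): the state, without advancing time (a new reading comes with each control period).
- ctrl.get_image(name): name is "scene" or "side" or "wrist"; returns (picture, depth): 400x640x3 uint8, red, green, blue; 400x640 float32, mm along the optical axis (not along the pixel's ray), 0 where there is no reading.
- ctrl.get_calibration(name): a dict with "fx", "fy", "cx", "cy" (pixels), "dist_coeffs" ([k1, k2, p1, p2, k3] as OpenCV has them; the pictures are not rectified), "extrinsics" (4x4, takes a point from world to camera coordinates). Camera axes: x right, y up, looking along -z (the intrinsics and any distortion apply to the point x, -y, -z); pixel columns grow to the right and rows downward; lengths in mm; the calibration is good to about 2 mm. A picture is of the moment at which its call begins: read the wrist's pose just before it. get_calibration takes no time and is no camera call; for the wrist camera it gives the pose at the moment of the call.
- ctrl.finish_job(): hands the job in, once; it reports no verdict.
Trained networks look in the newest picture that a camera, given by its name, has taken for a name from the list of things; names that differ only in an ending like _2 or _b are one class to them, and where a whole thing is asked for, a point or a joint stands for the part that bears it (a point fixed in the world has none). Each returns a list of dicts, best first, with "confidence" (0 to 1); they miss things now and then, are a little off and sometimes report something else, mostly with a low value. They report only what shows in the picture. A call takes as long as a camera call.
- ctrl.search_frame(camera, query): "xyz" ([x, y, z] in mm, in world coordinates, good to about 4 mm: the middle of the surface that is visible of it).
- ctrl.cut_out(camera, query): "region" (400x640 bool, what is visible of it).
The state is a dict: "time_s": time; "qpos": joint angles; "qd": joint speeds; "joint_efforts": joint torques, N m; "tool_pos": TCP position; "tcp_rot": TCP orientation; "wrist_force": force on the tool from outside, world axes, zero at the start; "moment": the same for the moment, N m; "opening": finger opening in mm.
Only numpy, scipy, OpenCV 4.12 (cv2) and the standard library are available. Lean on these libraries where they do the work, as an engineer would, in place of code of your own. Each camera call takes 0.05 s, during which the arm holds its last target. There are 200 camera calls.

TASK

Load the sanding jig: with the fingertips press down hard on the rubber pad of the wood strip lying in the jig's channel and slide it along, under the steel leaf spring, until its nose is fully home against the end stop. Then push the jig's wooden turn-button round with a fingertip until it lies straight across the channel behind the strip. Do not pick anything up, and leave the other things on the bench where they are.

Things in the scene. Friction and masses are not known exactly. Their poses are not given: they have to be found in the camera images.
- jig: Plywood sanding jig screwed to the bench, base plate 280 x 100 x 12 mm. Origin: on the bench top below the channel's middle line; x = feed direction (towards the end stop), z up; all 'jig' numbers are mm in this frame. A straight waxed channel along x, 46.5 wide, floor z 12, centred on y 0, runs between two rails 16 wide (tops z 25). Tail block at its start: x -145 to -131, top z 30.
- jig_stop (a point): Middle of the front face of the wooden end stop, at jig x 100, z 21; the stop's top is at z 34. Fully home, the strip's nose touches this face.
- jig_bridge (a point): Middle of the top of the steel bridge that bridges the channel and carries the leaf spring: jig x 14 to 26, y -37 to 37, top z 54.5; the strip passes beneath it. Keep fingers clear of it.
- strip: The work piece: pale wood strip 160 x 44 x 18 mm, 0.1 kg, loose, flat in the channel, top at jig z 30; a thin dark rubber grip pad on its tail half. Origin: centre of its underside; x points to the nose (goes under the spring). At the start its tail is within 9 mm of the tail block (no room for a finger), its nose under the steel bridge. Fully home: origin at jig x +20, 62 to 70 mm further on.
- strip_press (a point): Middle of the top of the strip's rubber grip pad (60 x 36 mm, 1 mm proud: jig z 31), 38 mm from the strip's tail: the place for the fingertips. Their friction on the pad (about 1) drives the strip; floor and spring are slippery (about 0.2). Press with about 12 to 20 N: with much less the fingers slip as the nose meets the spring.
- leaf (a joint): Spring-steel leaf 30 mm wide, hinged at the bridge (jig x 20, z 40), sloping down towards the end stop; its rubbing bend is at jig x 77. Value in rad: 0 = free (bend 10 mm above the floor), about 0.13 with the strip under it. The nose meets its slope after about 15 to 25 mm of travel; it then bears on the strip with about 8 N and keeps it where it is left.
- button (a joint): Wooden turn-button (pivoting bar) on the -y rail. Value in rad: 0 = points to jig -x along the rail; negative = swung outwards off the -y side (as at the start); 1.57 = straight across the channel (points to +y), its end of travel, just behind the tail of a strip that is home. Grows clockwise seen from above. Stays where left; 1 N at its end moves it. It cannot close before the strip is home.
- button_pivot (a point): Pivot of the turn-button, at jig x -69, y -31.5, z 26 (underside of the bar). The bar reaches 60 mm from here and is 12 mm wide and 14 mm high (z 26 to 40).
- button_knob (a point): Middle of the round upright stub (14 mm diameter, jig z 40 to 56) on the turn-button, 52 mm from its pivot.
- spare: Bystander: a second strip like the work piece, flat on the bench beside the jig. Origin: centre of its underside.
- driver: Bystander: screwdriver lying on the bench beside the jig. Origin: underside below its middle.
- sander: Bystander: cork sanding block 100 x 55 x 26 mm, on the bench beyond the jig's end stop. Origin: centre of its underside.
- bracket: Bystander: scalloped wooden bracket 150 x 118 x 16 mm, flat on the bench. Origin: on its underside.
- glue: Bystander: white glue bottle, 56 mm diameter, 150 mm high. Origin: centre of its underside.
- jar: Bystander: glass jar, 70 mm diameter, 85 mm high. Origin: centre of its underside.
- tape: Bystander: roll of masking tape, 96 mm diameter, 24 mm high, flat. Origin: centre of its underside.

How it is judged (in metres and radians):
On the way, in this order (a step that is already met when the one before it is completed fails the run):
1. the strip is being slid under the leaf spring with the fingers pressing hard on it (more than 7 N) (contact force between strip and the fingers above 7 N and x of strip in the frame of jig between -0.03 and 0.015 m and value of joint leaf above 0.02 rad), for 0.1 s.
2. the strip is home against the end stop, under the spring (x of strip in the frame of jig above 0.017 m and value of joint leaf above 0.1 rad), for 0.2 s.
At the end, for the whole second after the job is handed in: The strip lies flat in the channel under the leaf spring with its nose within 3 mm of the end stop, at rest, and the turn-button lies across the channel behind it (within 0.12 rad of square) (all of step 2 and x of strip in the frame of jig below 0.023 m and y of strip in the frame of jig between -0.004 and 0.004 m and z of strip in the frame of jig below 0.015 m and angle between strip's own z axis and vertical below 0.05 rad and value of joint button above 1.45 rad and linear speed of strip below 0.01 m/s); the robot touches nothing.
It fails at once if the strip is lifted (more than 8 mm off the channel floor) or tipped up (z of strip in the frame of jig above 0.02 m or angle between strip's own z axis and vertical above 0.15 rad).
It fails at once if a bystander is moved more than 20 mm (distance of any of spare, driver, sander, bracket, glue, jar, tape from where it was at the start of the episode above 0.02 m).
It also fails if it takes over 58 s, if anything falls off the work surface, if the arm or the gripper's body presses on something with over 40 N, if the wrist force passes 120 N, or if a joint passes its speed limit or range.

## Working session

There is one attempt and no reset: what is moved stays moved. The work goes in short steps, Python scripts to look and compute and a shell command to move; the robot and the scene stay as the last step left them, time stands still between calls to the robot, and variables do not carry over. Pictures are saved under pics/ and viewed, about 8 in all and at most 12, crops included, and the job is handed in when it is done.

```bash
mkdir -p pics; ls; python3 - <<'E'
from cell import ctrl
import cv2,numpy as np
print(ctrl.state())
for c in ["scene","side"]:
    im,d=ctrl.get_image(c); cv2.imwrite(f"pics/{c}1.png",im[:,:,::-1])
    for q in ["jig","jig_stop","jig_bridge","strip","strip_press","button_pivot","button_knob","spare","driver","glue","jar","sander","tape","bracket"]:
        r=ctrl.search_frame(c,q)
        print(c,q,[(np.round(x["xyz"]).tolist(),round(x["confidence"],2)) for x in r[:2]])
E
```

```text
pics
{'time_s': 0.0, 'qpos': array([-1.40491318,  0.38422076,  0.01637428,  1.37115769, -0.00629519,
        1.38819203, -0.04648105]), 'qd': array([-6.88682647e-04, -2.81181364e-04, -8.01736451e-04, -4.87651751e-04,
        3.78832187e-05, -1.82343476e-03, -7.39454147e-04]), 'joint_efforts': array([ 1.15732189e-03, -6.27617669e+01,  8.44296645e-01, -3.71815932e+01,
        1.63816387e-02,  1.43363906e-02, -2.39594431e-05]), 'tool_pos': array([141.59867039, 608.23432557, 230.2881061 ]), 'tcp_rot': array([ 1.14100842e-01,  9.93468705e-01, -9.59923539e-04, -9.07379885e-05]), 'wrist_force': array([0.66518327, 0.18086176, 0.16743788]), 'moment': array([0.04325473, 0.00351563, 0.0275691 ]), 'opening': 85.41808818476031}
scene jig [([594.0, 53.0, 26.0], 0.84)]
scene jig_stop [([594.0, 51.0, 26.0], 0.8)]
scene jig_bridge [([595.0, 54.0, 25.0], 0.72)]
scene strip [([561.0, -13.0, 26.0], 0.92)]
scene strip_press [([565.0, -13.0, 32.0], 0.93)]
scene button_pivot [([594.0, 54.0, 27.0], 0.17)]
scene button_knob [([621.0, -55.0, 40.0], 0.71)]
scene spare [([473.0, -18.0, 16.0], 0.74)]
scene drive
[... 306 characters left out ...]
], 0.64), ([522.0, 467.0, 74.0], 0.16)]
side jig_stop [([535.0, 11.0, 30.0], 0.76)]
side jig_bridge [([530.0, 12.0, 25.0], 0.91)]
side strip [([555.0, -19.0, 29.0], 0.93)]
side strip_press [([558.0, -15.0, 26.0], 0.81)]
side button_pivot [([532.0, 10.0, 24.0], 0.78)]
side button_knob [([556.0, -20.0, 30.0], 0.69), ([458.0, -23.0, 19.0], 0.63)]
side spare [([456.0, -24.0, 20.0], 0.93), ([533.0, 12.0, 25.0], 0.55)]
side driver []
side glue [([518.0, 467.0, 72.0], 0.63)]
side jar [([381.0, -292.0, 64.0], 0.72), ([540.0, 226.0, 23.0], 0.51)]
side sander [([540.0, 228.0, 24.0], 0.8), ([532.0, 13.0, 23.0], 0.62)]
side tape [([557.0, -384.0, 22.0], 0.97)]
side bracket [([661.0, -245.0, 19.0], 0.7)]
```

View pics/scene1.png

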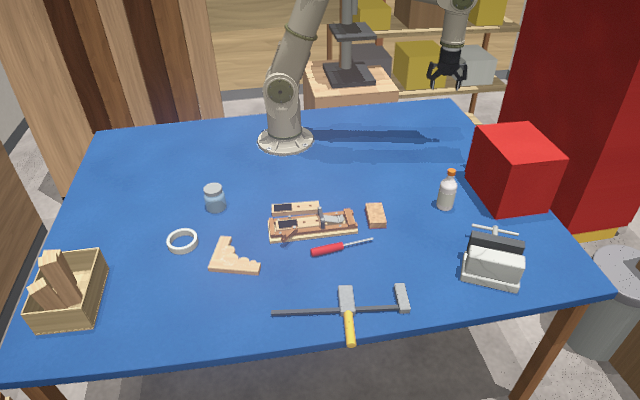

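View pics/side1.png

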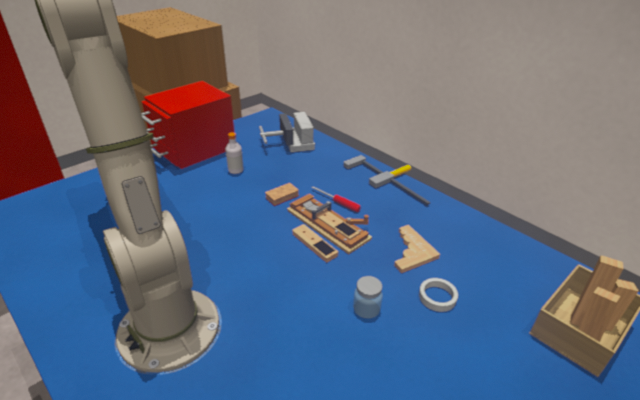

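The jig lies at about (560, 20) mm, with the feed direction roughly world +y (scene picture cols 268–357, rows 205–240). The knob sticks out to the far side (+x). I'll go above it and use the wrist camera.

```bash
python3 -m crank '[[0,[-60,-40,-8],0],[0,[-60,-45,-10],0],[0,[-60,-50,-10],0],[0,[-60,-55,-10],0],[0,[-60,-60,-10],0],[0,[-55,-60,-10],0],[0,[-50,-60,-10],0],[0,[-50,-62,-10],0],[0,[-45,-50,0],0],[0,[-25,-20,0],0],[0,[0,0,0],0],[0,[0,0,0],0],[0,[0,0,0],0]]' 40
cat > h.py <<'E'
from cell import ctrl
import cv2,numpy as np
def shot(c,name=None):
    K=ctrl.get_calibration(c); im,d=ctrl.get_image(c)
    if name: cv2.imwrite(f"pics/{name}.png",im[:,:,::-1])
    return im,d,K
def px2w(K,d,uv,z=None):
    "world points of pixels; by depth, or on plane world z if given"
    uv=np.atleast_2d(np.float32(uv)); M=np.array([[K["fx"],0,K["cx"]],[0,K["fy"],K["cy"]],[0,0,1]])
    n=cv2.undistortPoints(uv[:,None],M,np.array(K["dist_coeffs"]))[:,0]
    E=np.linalg.inv(np.array(K["extrinsics"])); r=np.c_[n[:,0],-n[:,1],-np.ones(len(n))]
    if z is None:
        s=np.array([d[int(round(v)),int(round(u))] for u,v in uv])[:,None]
    else: s=((z-E[2,3])/(r@E[:3,:3].T)[:,2])[:,None]
    return (r*s)@E[:3,:3].T+E[:3,3]
E
python3 - <<'E'
from h import *
s=ctrl.state();print(s["tool_pos"],s["tcp_rot"],s["qpos"])
im,d,K=shot("wrist","w1")
print(np.round(np.linalg.inv(np.array(K["extrinsics"])),2), K["fx"],K["cx"],K["cy"])
for q in ["jig","jig_stop","jig_bridge","strip","strip_press","button_pivot","button_knob","spare"]:
    r=ctrl.search_frame("wrist",q)
    print(q,[(np.round(x["xyz"]).tolist(),round(x["confidence"],2)) for x in r[:2]])
E
```

```text
time_s: 3.12
tool_pos: [464.0, 118.9, 292.6]
tcp_rot: [0.113, 0.994, 0.0, -0.0]
wrist_force: [-0.5, 0.3, 0.2]
opening: 0.0
[464.01143243 118.85139084 292.58533913] [ 1.12909067e-01  9.93605309e-01  7.85347581e-05 -1.63041287e-04] [-0.76691885  0.03060329  0.46551826  1.66396024 -0.01411277  1.45053096
  1.04460374]
[[ 2.2000e-01 -9.3000e-01 -2.9000e-01  3.9066e+02]
 [ 9.7000e-01  2.1000e-01  7.0000e-02  1.3612e+02]
 [ 0.0000e+00 -3.0000e-01  9.5000e-01  4.3506e+02]
 [ 0.0000e+00  0.0000e+00  0.0000e+00  1.0000e+00]] 306.2055184951127 320.27898762222014 193.15609159988213
jig [([540.0, 64.0, 23.0], 0.86), ([461.0, -8.0, 13.0], 0.19)]
jig_stop [([536.0, 61.0, 25.0], 0.65)]
jig_bridge [([538.0, 61.0, 26.0], 0.76)]
strip [([556.0, -20.0, 33.0], 0.7)]
strip_press [([559.0, -18.0, 29.0], 0.75)]
button_pivot [([534.0, 62.0, 25.0], 0.89)]
button_knob [([601.0, -41.0, 42.0], 0.91), ([465.0, -12.0, 16.0], 0.37)]
spare [([465.0, -10.0, 12.0], 0.8)]
```

View pics/w1.png

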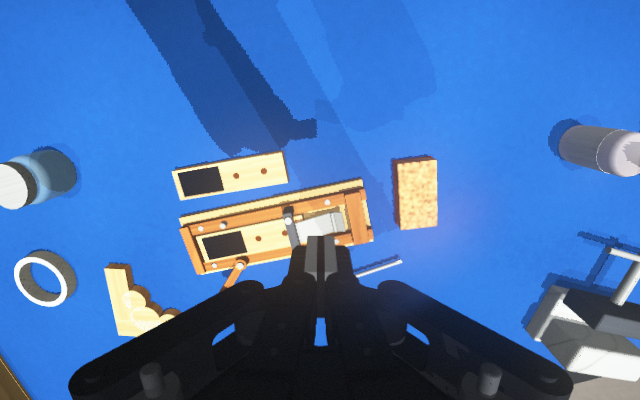

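The picture shows the jig at cols 180–373, rows 180–273, pad at (224,246), and the button swung outwards near (235,272), partly hidden by the gripper. I'll shift outwards so the jig shows clear of the fingers.

```bash
python3 -m crank '[[0,[-40,0,15],0],[0,[-40,0,15],0],[0,[0,0,0],0],[0,[0,0,0],0]]'
python3 - <<'E'
from h import *
im,d,K=shot("wrist"); np.savez("w2.npz",im=im,d=d,**{k:np.array(v) for k,v in K.items()})
x0,y0,x1,y1=130,80,450,320
cv2.imwrite("pics/w2c.png",cv2.resize(im[y0:y1,x0:x1,::-1],None,fx=2.5,fy=2.5,interpolation=cv2.INTER_CUBIC))
for q in ["jig","strip","strip_press","button_knob","button_pivot","jig_bridge","spare","driver"]:
    r=ctrl.search_frame("wrist",q)
    print(q,[(np.round(x["xyz"]).tolist(),round(x["confidence"],2)) for x in r[:2]])
E
```

```text
time_s: 4.08
tool_pos: [542.2, 99.4, 262.6]
tcp_rot: [0.114, 0.993, -0.0, -0.0]
wrist_force: [0.4, 0.5, 0.2]
opening: 0.2
jig [([550.0, 62.0, 22.0], 0.72), ([559.0, -16.0, 32.0], 0.63)]
strip [([556.0, -17.0, 32.0], 0.59)]
strip_press [([559.0, -16.0, 29.0], 0.96)]
button_knob [([609.0, -50.0, 41.0], 0.86), ([558.0, -17.0, 28.0], 0.3)]
button_pivot [([550.0, 68.0, 26.0], 0.6), ([568.0, -351.0, 17.0], 0.28)]
jig_bridge [([553.0, 63.0, 24.0], 0.86)]
spare [([464.0, -9.0, 19.0], 0.78)]
driver [([662.0, 103.0, 19.0], 0.57)]
```

View pics/w2c.png

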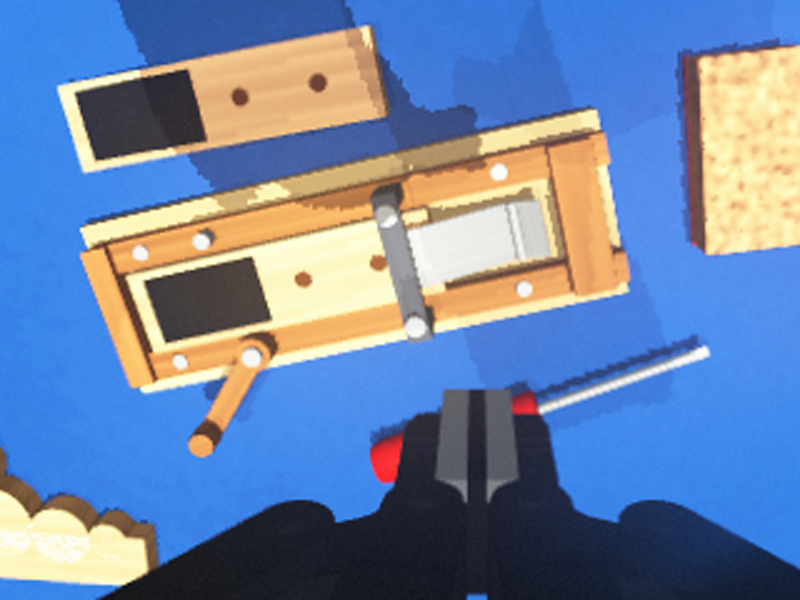

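```bash
cat > m.py <<'E'
from h import *
Z=np.load("w2.npz"); K={k:Z[k] for k in ["fx","fy","cx","cy","dist_coeffs","extrinsics"]}; d=Z["d"]
c=lambda p:[130+p[0]/2.5,80+p[1]/2.5]
P={"pad":([(145,282),(255,257),(271,318),(163,342)],31),"stopfront":([(547,147),(577,295)],34),"tailinner":([(105,248),(152,381)],30),
"knob":([(203,441)],56),"pivotscrew":([(252,357)],41),"platefar":([(600,108),(82,228)],12),"platenear":([(630,290),(140,391)],12),"bridge":([(388,212),(417,325)],54.5)}
for k,(p,z) in P.items():
    q=[c(a) for a in p]; w=px2w(K,d,q,z); print(k,np.round(w,1).tolist(),"depth z",np.round(px2w(K,d,q)[:,2],1), "mean",np.round(w.mean(0),1))
E
python3 m.py
```

```text
pad [[543.0, -76.1, 31.0], [543.4, -15.9, 31.0], [576.8, -17.9, 31.0], [576.7, -78.5, 31.0]] depth z [30.5 30.6 30.4 29.3] mean [560.  -47.1  31. ]
stopfront [[522.3, 139.7, 34.0], [599.4, 139.5, 34.0]] depth z [33.8 33.4] mean [560.9 139.6  34. ]
tailinner [[521.2, -90.7, 30.0], [597.0, -92.9, 30.0]] depth z [27.4 28.9] mean [559.1 -91.8  30. ]
knob [[626.0, -64.2, 56.0]] depth z [55.7] mean [626.  -64.2  56. ]
pivotscrew [[592.1, -30.5, 41.0]] depth z [42.] mean [592.1 -30.5  41. ]
platefar [[512.3, 171.1, 12.0], [510.4, -109.0, 12.0]] depth z [ 0.7 12.4] mean [511.3  31.   12. ]
platenear [[610.8, 169.4, 12.0], [607.5, -112.0, 12.0]] depth z [-0.5  0. ] mean [609.2  28.7  12. ]
bridge [[532.1, 60.1, 54.5], [589.6, 59.3, 54.5]] depth z [58.7 57.8] mean [560.9  59.7  54.5]
```

Jig pose: origin ≈ (560.5, 39.3) and feed axis ≈ world +y (tilt about 0.4°). The stop face, pivot, bridge and plate all agree to within 2 mm. The strip is at jig x ≈ −45, so there is about 65 mm of travel. Next I square the tool and go above the pad.

```bash
python3 -m crank '[[0,[0,0,0],-0.115],[0,[0,0,0],-0.113],[0,[-10,-50,40],0],[0,[-6,-52,50],0],[0,[0,-52,50],0],[0,[0,0,30],0],[0,[0,0,20],0],[0,[0,0,0],0],[0,[0,0,0],0]]'
```

```text
time_s: 5.65
tool_pos: [557.8, -38.8, 88.6]
tcp_rot: [0.0, 1.0, -0.0, 0.001]
wrist_force: [-0.2, -0.2, -0.3]
opening: 0.0
```

```bash
python3 -m crank '[[0,[-2,-15,0],0],[0,[0,0,25],0],[0,[0,0,22],0],[0,[0,0,5],0],[0,[0,0,0],0],[0,[0,0,0],0]]'; python3 -m crank '[[0,[0,0,2],0],[0,[0,0,2],0],[0,[0,0,2],0],[0,[0,0,0],0],[0,[0,0,0],0]]'
```

```text
time_s: 6.4
tool_pos: [560.0, -54.2, 36.8]
tcp_rot: [0.0, 1.0, -0.0, 0.001]
wrist_force: [0.6, 0.1, -0.6]
opening: -0.1
time_s: 7.02
tool_pos: [560.5, -53.9, 31.1]
tcp_rot: [0.0, 1.0, 0.0, 0.001]
wrist_force: [-1.7, -0.1, 11.2]
opening: 0.0
```

```bash
python3 -m crank '[[0,[0,0,0.5],0],[0,[0,0,0],0],[0,[0,0,0],0]]'
```

```text
time_s: 7.4
tool_pos: [560.6, -53.9, 31.1]
tcp_rot: [0.0, 1.0, 0.0, 0.002]
wrist_force: [-3.4, 0.7, 17.1]
opening: -0.1
```

Pressing with 17 N. Now I slide in steps.

```bash
python3 -m crank '[[0,[0,2,0],0],[0,[0,3,0],0],[0,[0,3,0],0],[0,[0,3,0],0],[0,[0,3,0],0],[0,[0,0,0],0]]'; python3 -c "
from h import *
im,d,K=shot('wrist');r=ctrl.search_frame('wrist','strip_press');print(r[0]['xyz'] if r else r)
r=ctrl.search_frame('scene','strip_press');print(r[0]['xyz'] if r else r)"
```

```text
time_s: 8.15
tool_pos: [560.7, -40.9, 31.1]
tcp_rot: [0.001, 1.0, -0.0, 0.002]
wrist_force: [-3.1, -2.7, 14.5]
opening: -0.1
[555.5, 2.2, 27.7]
[564.7, -13.2, 32.1]
```

```bash
python3 -m crank '[[0,[0,2,0.3],0],[0,[0,2,0],0],[0,[0,2,0],0],[0,[0,2,0],0],[0,[0,2,0],0]]';python3 -m crank '[[0,[0,2,0],0],[0,[0,2,0],0],[0,[0,2,0],0],[0,[0,2,0],0],[0,[0,2,0],0]]'
```

```text
time_s: 8.93
tool_pos: [560.8, -33.8, 31.1]
tcp_rot: [0.002, 1.0, -0.002, 0.002]
wrist_force: [-3.2, -9.1, 17.0]
opening: 0.0
time_s: 9.55
tool_pos: [560.9, -23.6, 31.1]
tcp_rot: [0.002, 1.0, -0.002, 0.002]
wrist_force: [-3.0, -9.1, 16.5]
opening: 0.4
```

```bash
python3 -m crank '[[0,[0,2,0.1],0],[0,[0,2,0],0],[0,[0,2,0],0],[0,[0,2,0],0],[0,[0,2,0],0],[0,[0,2,0],0],[0,[0,2,0],0]]';python3 -m crank '[[0,[0,2,0],0],[0,[0,2,0],0],[0,[0,2,0],0],[0,[0,2,0],0],[0,[0,2,0],0],[0,[0,2,0],0]]'
```

```text
time_s: 10.42
tool_pos: [561.0, -9.3, 31.1]
tcp_rot: [0.002, 1.0, -0.001, 0.002]
wrist_force: [-2.8, -7.0, 17.6]
opening: -0.0
time_s: 11.18
tool_pos: [561.1, 3.2, 31.1]
tcp_rot: [0.002, 1.0, -0.001, 0.002]
wrist_force: [-3.3, -7.3, 17.1]
opening: 0.1
```

```bash
python3 - <<'E'
from h import *
im,d,K=shot("wrist"); 
cv2.imwrite("pics/w3c.png",cv2.resize(im[:,130:530,::-1],None,fx=1.5,fy=1.5)); np.savez("w3.npz",im=im,d=d,**{k:np.array(v) for k,v in K.items()})
E
```

```text
(no output)
```

View pics/w3c.png

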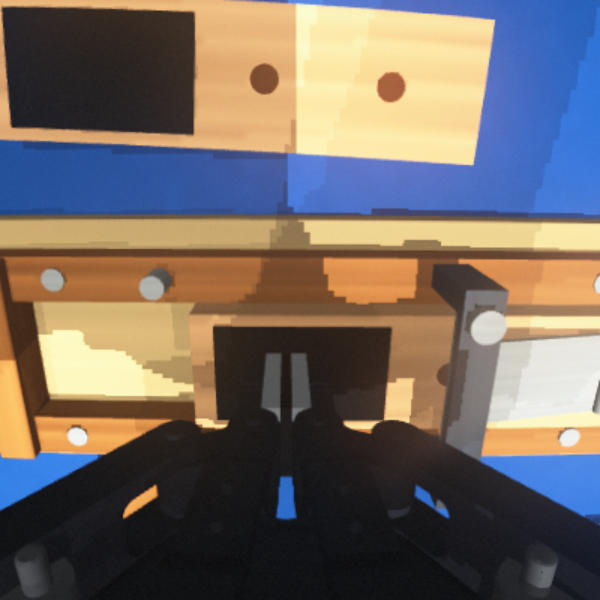

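The tail is clear of the block and the fingers sit 5 mm behind the pad's centre (pad cols 214–390, tips ~287), so there was no slip. About 8 mm are left, and I push until the force rises.

```bash
python3 -m crank '[[0,[0,2,0],0],[0,[0,2,0],0],[0,[0,1,0],0],[0,[0,0,0],0]]';python3 -m crank '[[0,[0,1,0],0],[0,[0,1,0],0],[0,[0,0,0],0]]';python3 -m crank '[[0,[0,1,0],0],[0,[0,0,0],0]]'
```

```text
time_s: 11.72
tool_pos: [561.2, 8.5, 31.1]
tcp_rot: [0.002, 1.0, -0.001, 0.002]
wrist_force: [-2.5, -6.1, 18.2]
opening: 0.0
time_s: 12.1
tool_pos: [561.1, 10.4, 31.1]
tcp_rot: [0.002, 1.0, -0.001, 0.002]
wrist_force: [-2.5, -5.6, 17.2]
opening: -0.0
time_s: 12.35
tool_pos: [561.1, 11.0, 31.1]
tcp_rot: [0.002, 1.0, -0.001, 0.002]
wrist_force: [-2.1, -7.2, 17.9]
opening: -0.1
```

```bash
python3 -m crank '[[0,[0,1,0],0],[0,[0,0,0],0],[0,[0,0,0],0]]';python3 -m crank '[[0,[0,1,0],0],[0,[0,0,0],0],[0,[0,0,0],0]]'
```

```text
time_s: 12.72
tool_pos: [561.2, 11.0, 31.1]
tcp_rot: [0.002, 1.0, -0.002, 0.002]
wrist_force: [-1.7, -10.0, 17.3]
opening: 0.0
time_s: 13.1
tool_pos: [561.2, 11.1, 31.1]
tcp_rot: [0.003, 1.0, -0.002, 0.002]
wrist_force: [-2.9, -11.9, 17.4]
opening: -0.0
```

The fingers stopped at 65 mm travel, as predicted, with the push force rising to 12 N: home. I lift off and go to the outer side of the button knob (626,−64).

```bash
python3 -m crank '[[0,[0,0,-3],0],[0,[0,0,-10],0],[0,[0,-10,-40],0],[0,[-35,-30,0],0],[0,[-35,-30,0],0],[0,[-30,-20,0],0],[0,[0,0,0],0],[0,[0,0,0],0]]'
python3 - <<'E'
from h import *
im,d,K=shot("wrist"); 
cv2.imwrite("pics/w4.png",im[:,:,::-1]); np.savez("w4.npz",im=im,d=d,**{k:np.array(v) for k,v in K.items()})
E
```

```text
time_s: 14.1
tool_pos: [658.6, -72.9, 81.4]
tcp_rot: [-0.0, 1.0, 0.0, -0.001]
wrist_force: [-0.2, 0.4, 0.5]
opening: -0.0
```

View pics/w4.png

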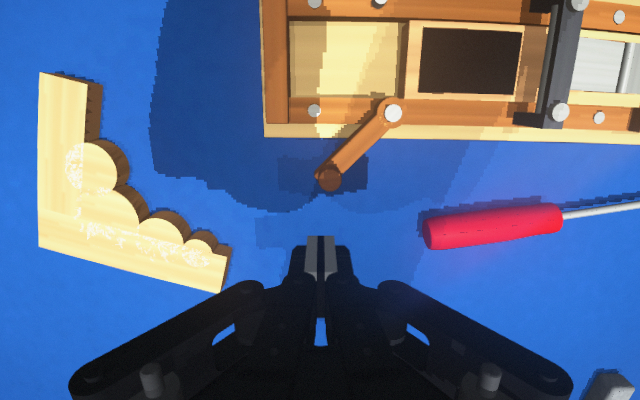

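The knob is at (329,177), the pivot at (393,113), and the strip's tail edge at col ~406. I check these in numbers.

```bash
python3 - <<'E'
from h import *
Z=np.load("w4.npz"); K={k:Z[k] for k in ["fx","fy","cx","cy","dist_coeffs","extrinsics"]}; d=Z["d"]
for n,p,z in [("knob",(329,180),56),("pivot",(393,113),41),("pad tl",(422,27),31),("pad tr",(521,32),31),("pad bl",(419,92),31),("pad br",(517,94),31),("tailtop",(406,60),30)]:
    print(n,np.round(px2w(K,d,p,z),1),px2w(K,d,p)[:,2])
E
```

```text
knob [[627.8 -67.6  56. ]] [55.80237294]
pivot [[591.4 -30.2  41. ]] [42.58518381]
pad tl [[543.  -13.9  31. ]] [30.046141]
pad tr [[543.7  45.9  31. ]] [31.33318665]
pad bl [[579.2 -12.8  31. ]] [29.67060777]
pad br [[579.2  48.9  31. ]] [29.51280284]
tailtop [[561.  -21.8  30. ]] [28.50924631]
```

The pad centre is at y ≈ 17, so strip x ≈ +20 in the jig frame: home. Lower beside the knob and push it inwards (−x).

```bash
python3 -m crank '[[0,[0,-7,0],0],[0,[0,0,20],0],[0,[0,0,15],0],[0,[0,0,0],0],[0,[5,0,0],0],[0,[5,0,0],0],[0,[5,0,0],0],[0,[5,0,0],0],[0,[0,0,0],0]]'; python3 -m crank '[[0,[6,0,0],0],[0,[6,0,0],0],[0,[6,0,0],0],[0,[6,0,0],0],[0,[6,0,0],0],[0,[0,0,0],0]]'
```

```text
time_s: 15.28
tool_pos: [639.5, -81.8, 47.3]
tcp_rot: [0.001, 1.0, -0.0, 0.001]
wrist_force: [3.2, -2.4, -0.2]
opening: -0.2
time_s: 16.02
tool_pos: [611.7, -92.3, 49.9]
tcp_rot: [0.005, 1.0, -0.006, 0.004]
wrist_force: [7.4, -26.4, 5.0]
opening: -0.3
```

```bash
python3 - <<'E'
from h import *
im,d,K=shot("wrist","w5")
E
```

```text
(no output)
```

View pics/w5.png

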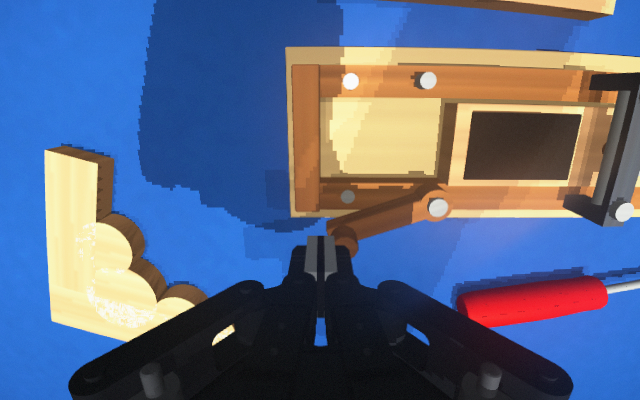

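The fist slipped to the −y side of the knob (knob now at pixel (345,240), just right of the tips); the tips are narrower than I assumed. Back off, go round it and come again with the tips centred behind it.

```bash
python3 -m crank '[[0,[0,-12,0],0],[0,[0,-12,0],0],[0,[-15,0,0],0],[0,[-20,0,0],0],[0,[0,12,0],0],[0,[0,12,0],0],[0,[0,0,0],0],[0,[0,0,0],0]]'; python3 - <<'E'
from h import *
im,d,K=shot("wrist","w6")
for p in [(345,238)]: pass
r=ctrl.search_frame("wrist","button_knob"); print([(x["xyz"],x["confidence"]) for x in r[:2]])
E
```

```text
time_s: 17.08
tool_pos: [643.8, -80.9, 46.8]
tcp_rot: [0.0, 1.0, -0.0, -0.0]
wrist_force: [-0.5, -0.7, 0.5]
opening: 0.1
[([600.7, -55.7, 40.0], 0.84)]
```

View pics/w6.png

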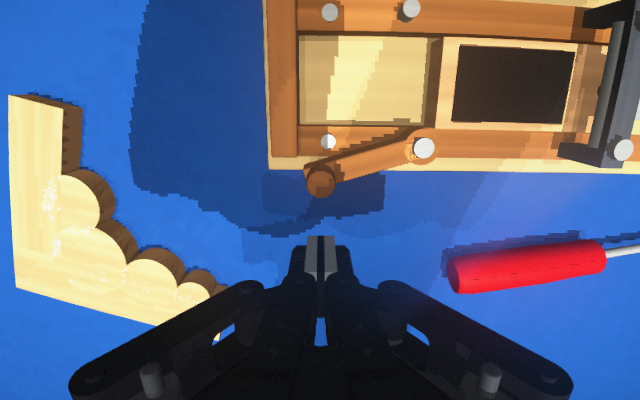

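The knob is at (320,180), straight ahead of the tips (col 321). Now push along its arc.

```bash
python3 -m crank '[[0,[9,0,0],0],[0,[9,0,0],0],[0,[5,-1,0],0],[0,[5,-1,0],0],[0,[6,0,0],0],[0,[6,-1,0],0],[0,[6,0,0],0],[0,[6,0,0],0]]';  python3 -m crank '[[0,[6,1,0],0],[0,[6,1,0],0],[0,[6,1,0],0],[0,[5,2,0],0],[0,[0,0,0],0]]'; python3 - <<'E'
from h import *
im,d,K=shot("wrist","w7")
E
```

```text
time_s: 18.18
tool_pos: [591.8, -83.5, 46.7]
tcp_rot: [0.0, 1.0, 0.0, -0.0]
wrist_force: [1.2, 1.3, 0.3]
opening: 0.2
time_s: 18.8
tool_pos: [568.5, -78.9, 46.6]
tcp_rot: [0.0, 1.0, 0.0, -0.0]
wrist_force: [-0.0, 0.3, 0.4]
opening: 0.6
```

View pics/w7.png

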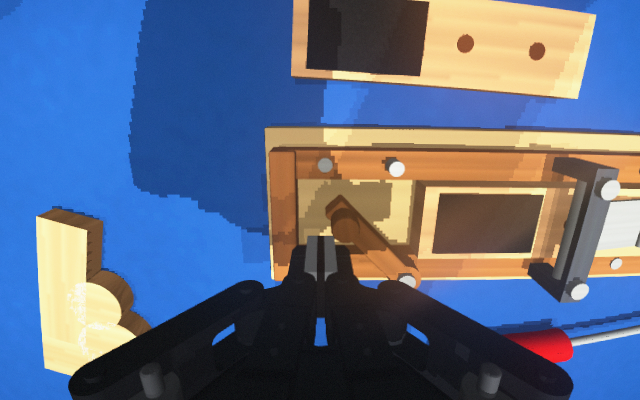

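The button is now about 139° round (knob at (345,228), pivot at (407,282)), with about 40° left. I step to the knob's −y side and push +y.

```bash
python3 -m crank '[[0,[0,-8,0],0],[0,[12,0,0],0],[0,[11,0,0],0],[0,[0,6,0],0],[0,[0,6,0],0],[0,[1,6,0],0],[0,[1,6,0],0],[0,[1,6,0],0],[0,[0,0,0],0]]';  python3 -m crank '[[0,[0,3,0],0],[0,[0,3,0],0],[0,[0,0,0],0]]'; python3 -m crank '[[0,[0,2,0],0],[0,[0,2,0],0],[0,[0,0,0],0]]'
```

```text
time_s: 19.98
tool_pos: [532.7, -61.7, 44.2]
tcp_rot: [0.003, 1.0, -0.002, -0.01]
wrist_force: [-33.6, -13.3, 20.0]
opening: 0.3
time_s: 20.35
tool_pos: [542.2, -50.8, 46.3]
tcp_rot: [0.001, 1.0, 0.0, -0.001]
wrist_force: [-0.6, 0.0, 0.4]
opening: 0.1
time_s: 20.72
tool_pos: [543.3, -48.8, 46.8]
tcp_rot: [0.001, 1.0, -0.001, 0.0]
wrist_force: [-2.4, -7.1, -0.8]
opening: -0.2
```

```bash
python3 -m crank '[[0,[0,1,0],0],[0,[0,0,0],0],[0,[0,0,0],0]]'; python3 - <<'E'
from h import *
im,d,K=shot("wrist","w8"); np.savez("w8.npz",im=im,d=d,**{k:np.array(v) for k,v in K.items()})
E
```

```text
time_s: 21.1
tool_pos: [543.2, -48.6, 46.9]
tcp_rot: [0.001, 1.0, -0.002, 0.0]
wrist_force: [-2.2, -10.2, 0.1]
opening: 0.2
```

View pics/w8.png

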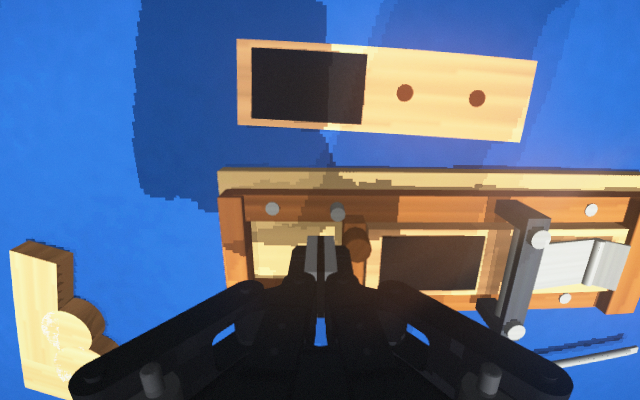

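The bar lies across the channel (knob at (356,240)) and is firm at its stop: 10 N with no motion. Back off, lift, and look.

```bash
python3 -m crank '[[0,[0,-6,0],0],[0,[0,-4,0],0],[0,[0,0,-40],0],[0,[0,0,-50],0],[0,[-30,0,-50],0],[0,[-40,0,-20],0],[0,[0,0,0],0],[0,[0,0,0],0]]'; python3 - <<'E'
from h import *
im,d,K=shot("wrist"); np.savez("w9.npz",im=im,d=d,**{k:np.array(v) for k,v in K.items()})
cv2.imwrite("pics/w9.png",cv2.resize(im[40:300,200:520,::-1],None,fx=2.3,fy=2.3,interpolation=cv2.INTER_CUBIC))
E
```

```text
time_s: 22.15
tool_pos: [612.8, -55.6, 206.0]
tcp_rot: [0.0, 1.0, -0.0, -0.001]
wrist_force: [-0.1, -0.3, -0.2]
opening: -0.1
```

View pics/w9.png

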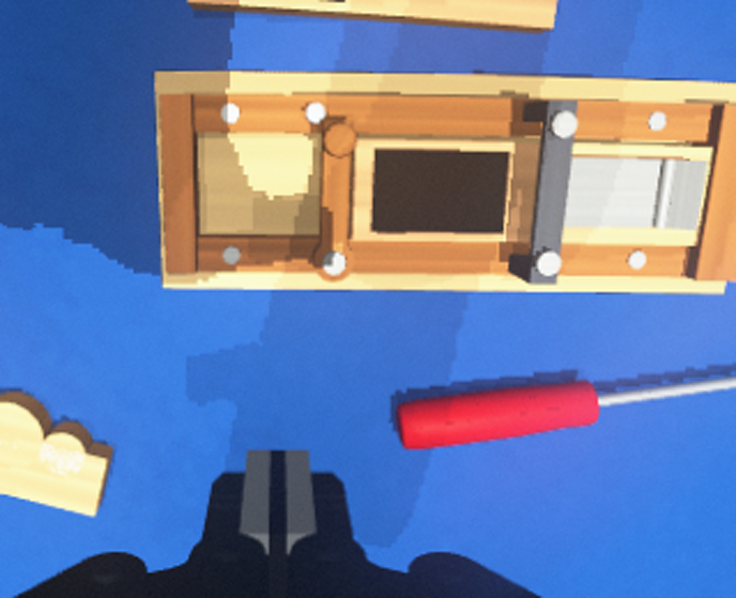

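```bash
python3 - <<'E'
from h import *
Z=np.load("w9.npz"); K={k:Z[k] for k in ["fx","fy","cx","cy","dist_coeffs","extrinsics"]}; d=Z["d"]
f=lambda p,z:px2w(K,d,[200+p[0]/2.3,40+p[1]/2.3],z)[0]
kn,pv=f((340,138),56),f((333,262),41); pad=np.mean([f(p,31) for p in [(372,150),(510,153),(507,233),(373,230)]],0)
s=np.mean([f((714,103),34),f((697,279),34)],0)
o=np.array([np.cos(0.007),0.007]);print(kn,pv,pad,s,"button",np.pi/2+np.arctan2((kn-pv)[1],-(kn-pv)[0])*-1+0.007*-1)
print("strip x", pad[1]+42-(s[1]-100), pad[1]+42-(pv[1]+69), "y", -(pad[0]-560.8))
E
```

```text
[538.76965101 -30.01013808  56.        ] [591.45424684 -30.52130624  41.        ] [561.74323571  17.49526218  31.        ] [560.89699088 136.87036203  34.        ] button 1.5540942095211383
strip x 22.624900143461673 21.01656842129296 y -0.9432357085886451
```

```bash
python3 -c "
from cell import ctrl
print(ctrl.state()['wrist_force'],ctrl.finish_job())"
```

```text
the job is handed in; nothing more can be done
[ 0.08451257  0.63355347 -0.86826878] None
```

The strip is home against the end stop and the turn-button lies across the channel behind it. I handed the job in at about 22 s, and no verdict is reported.

- **Strip:** I pressed the pad with closed fingertips at about 17 N and slid it 65 mm under the leaf spring. It stopped against the end stop, with the push force rising to 12 N.
- **Button:** I pushed the knob round to its end stop, where 10 N no longer moved it.
- **Final position:** The last wrist picture puts the strip at jig x ≈ +20 to +22.6 mm, within the few mm of camera error. It sits about 1 mm off centre. The button reads about 1.55–1.57 rad.
- **After release:** The arm was clear, with wrist force near zero.

**Rough spots:** The first push on the knob slipped to its side, at 26 N, and I had to go round and push again. The last push briefly read about 40 N at the wrist (34 N sideways, 20 N upwards) before the fingers slid free. I take that as fingertip contact, but I did not check whether it counted against the 40 N limit.

**Not measured:** I did not read the leaf angle directly; the picture only shows the strip under the leaf. I did not re-measure the bystanders. No move touched them, and those in view looked undisturbed.

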